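Load the falling-ball stand and draw its drop arm over the tube

ROBOT

A 7-joint arm with a two-finger parallel gripper is mounted at the origin on a cart in front of the work surface, level with it; the furniture and walls round the work are solid. World frame = base frame: x ahead of the robot, y to its left, z up, the work surface at z = 0. Lengths are in m, angles in rad, forces in N, time in s.
With the tool pointing down it reaches from about 0.4 to 0.875 m from the base axis. Payload 19.3 kg.
Tool frame: the origin (TCP) lies midway between the tips of the shut fingers; the grasp point (between the pads) lies bot.pinch_z behind it (bot.pinch_z is the distance from the TCP to the grasp point, in m); z points along the fingers, y is the line along which they close (so a half turn about z gives the same grasp; the last joint's range is limited). The gripper opens to 85 mm and grips with 20 to 120 N. Pads are 22 mm wide; open, the fingers measure 114 mm over their backs; the gripper's body (76 mm by 85 mm) begins 54 mm behind the grasp point. The pads swing forward as they close: fully open they stand 13 mm farther back than shut.
Start: joints at [-1.199, 0.521, -0.036, 1.599, 0.021, 1.021, -0.113], TCP at [0.267, 0.565, 0.231] pointing down, gripper open.
Joint ranges: [-2.91, 2.91], [-0.3, 2.13], [-1.5, 1.42], [0.17, 2.43], [-1.26, 4.41], [0.16, 1.93], [-2.52, 2.52]. Speed limits (rad/s): [1.89, 1.89, 2.39, 2.39, 3.01, 3.01, 3.01].

INTERFACE

Orientations are given as [roll, pitch, yaw] about the fixed x, y, z axes, in that order (R = Rz(yaw) Ry(pitch) Rx(roll)).
In Python, from workcell import readout, grab_frame, camera_info, workorder, bot gives the robot as it stands. The module is installed in compiled form; this text tells all that it offers.
- The arm moves only by the tool drive_tool, never from a script. Its argument "targets" is a list of rows, each an object of numbers: "dx", "dy", "dz": the shift along the tool's x, y, z as a fraction of full scale; "yaw": the turn about the tool's z as a fraction of full scale; "fingers": the closure, from 0 (fully open) to 1 (shut). In form: [{"dx": .., "dy": .., "dz": .., "yaw": .., "fingers": ..}, ...]. A call has 1 to 20 rows; each row shifts and turns the commanded pose from where the row before left it, along the tool's axes as they then stand; what a row does not reach is not made up. Full scale, the value 1, is 0.1 m for a shift and 90 degrees for a turn. A row lasts 1/10 s, in which the tool goes at most 50 mm and 8.59 degrees, less where a joint would pass 70% of its speed; a pose out of reach is approached as far as the arm can. A call with a number of a shift or a turn outside -1 to 1 is refused whole. A call with a gripper value outside its range is refused whole. The fingers move at their own pace and stop on an object; "squeeze" is the grip in N (left out, the last holds). Time passes only in rows, so rows that do not move let the fingers close. It gives the time, the measured TCP pose, the force, the opening and the grip force at its end, in the units of the state.
- readout.observe(): the state, without advancing time (a new reading comes with each control period).
- grab_frame(name): name is "side" or "top" or "wrist"; returns the picture (400x640x3 uint8, blue, green, red); there is no depth.
- camera_info(name): a dict with "fx", "fy", "cx", "cy" (pixels), "D" ([k1, k2, p1, p2, k3] as OpenCV has them; the pictures are not rectified), "T" (4x4, takes a point from camera to world coordinates); the wrist camera has in their place "hand_eye" (4x4, takes a point from camera to tool coordinates, whose origin is the TCP and whose axes are the flange's). Camera axes: x right, y up, looking along -z (the intrinsics and any distortion apply to the point x, -y, -z); pixel columns grow to the right and rows downward; lengths in m; the calibration is good to about 2 mm. A picture is of the moment at which its call begins: read the wrist's pose just before it. camera_info takes no time and is no camera call.
- workorder.job_done(): hands the job in; it is judged then, once.
The state is a dict: "clock": time; "qpos": joint angles; "qd": joint speeds; "joint_efforts": joint torques, N m; "position": TCP position; "tool_rot": TCP orientation; "force": force on the tool from outside, world axes, zero at the start; "moment": the same for the moment, N m; "grip_width": finger opening in m; "finger_force": force on a finger pad.
Only numpy, scipy, OpenCV 4.12 (cv2) and the standard library are available. Lean on these libraries where they do the work, as an engineer would, in place of code of your own. Each camera call takes 0.05 s, during which the arm holds its last target. There are 200 camera calls.

TASK

Set up a falling-ball drop: while the stand's drop arm is still latched home, take the one large steel ball out of the pocket tray and set it (do not let it drop) in the round cup at the end of the arm. Then squeeze the black grip on the arm so that its lock button is pressed in, draw the arm out to the third long scale mark (60 mm), where the cup is over the middle of the glass tube, and finish while still holding it there with the grip squeezed, because the arm springs back when let go; the ball must still lie in the cup. Do not knock the glass tube, and leave the small balls and the other things where they are.

Things in the scene. Friction and masses are not known exactly. Their poses are not given: they have to be found in the camera images.
- drop_stand: falling-ball stand, fixed: grey base plate 290 x 110 mm, top 18 mm above the worktop; a column at its rear carries a level sleeve out of which the arm draws. Origin: centre of the base's underside; z up, and -x is the way the arm draws out (from the column towards the glass tube). Highest part: the clamp screw on the column, 216 mm high, 112 mm behind the origin
- drop_arm (a joint): how far the arm is drawn out, m, along the stand's -x: 0 = home and latched (start), 0.060 = third long mark at the sleeve's mouth, end stop 0.085. Steel bar 10 x 12 mm, long black marks every 20 mm (ticks half-way) that come out of the sleeve one by one. A spring of 2.4 to 3.4 N draws it home. At home the button's tooth locks it until the button is pressed about 3 mm
- squeeze_grip (a point): black grip block on the arm, 36 mm long along x, moves with it; axes as the stand's. Origin on the arm's axis, 185 mm above the worktop, midway between the cheeks when squeezed; block from 16 mm below to 18 mm above it. Fixed cheek at y = +12 mm, the lock button is the -y cheek: 31 mm across y at rest, 24 mm squeezed. Pinch from above, centred in y within 1.5 mm; the sides are free
- release_button (a joint): travel of the lock button, m: 0 = out (locked), 0.007 = fully pressed in (towards the stand's +y). Spring force 2 N at rest, 4 N fully in
- cup_rim (a point): centre of the round cup's upper rim, on the arm's front end, 58 mm in front of the squeeze_grip origin, 191 mm above the worktop. Steel ring, 29 mm outer and 14 mm inner diameter, 12 mm high, closed below. The large ball settles on the rim's inner edge, its centre 7 mm above this point, and rolls in from up to 5 mm off centre
- ball_rest (a point): where the large ball's centre is when it lies in the cup (7 mm above cup_rim); moves with the arm
- fall_tube: glass tube, fixed on the front of the stand: 60 mm diameter, 118 mm high, open at the top 136 mm above the worktop; origin: centre of its foot, 18 mm above the worktop. Its axis is under the cup when the arm is drawn out by 60 mm
- ball_tray: wooden block 56 x 160 x 16 mm, fixed, with four square pockets in one row along its y axis, at y = -54, -18, 18 and 54 mm. Origin: centre of the underside. The pockets are 12 mm wide; each ball sits on the pocket's edge and stands well proud of it. One pocket is empty
- ball_large: the large steel ball, 20 mm diameter, about 33 g; origin: its centre, 24 mm above the worktop in its pocket (8 mm above the tray's top). Best pinched across the tray's narrow way (its x axis)
- ball_small_a: small steel ball, 14 mm diameter; origin: its centre, 20 mm above the worktop. Stays in its pocket
- ball_small_b: the other small steel ball, 14 mm diameter; origin: its centre. Stays in its pocket
- timer: loose black stopwatch, 61 x 69 x 18 mm, lying near the worktop's front edge; a bystander. Origin: centre of the underside
- lab_tweezers: loose steel tweezers, 118 mm long, lying to the right of the tray; a bystander
- sleeve_mouth (a point): centre of the open mouth of the fixed aluminium sleeve (38 mm wide, 24 mm high, 105 mm long), 185 mm above the worktop, 40 mm behind the stand's origin: the scale is read here

How it is judged:
On the way, in this order (a step that is already met when the one before it is completed fails the run):
1. the large ball is plucked from its pocket and carried clear of the tray in the gripper (z of ball_large in the frame of ball_tray above 0.05 m and contact force between the fingers and ball_large above 0.3 N), for 0.1 s.
2. the large ball lies in the cup, let go, with the arm still home (distance between ball_large and ball_rest below 0.004 m and contact force between the fingers and ball_large below 0.05 N and value of joint drop_arm below 0.004 m), for 0.3 s.
3. the lock button is squeezed in with the arm home (value of joint release_button above 0.002 m and value of joint drop_arm below 0.01 m), for 0.05 s.
At the end, for the whole second after the job is handed in: the arm stands still at 60 mm, within 4 mm, held by the fingers with the button squeezed in (over 2 mm); the large ball lies in the cup (within 4 mm of its resting place), untouched, over the tube's axis (value of joint drop_arm between 0.056 and 0.064 m and velocity of joint drop_arm between -0.01 and 0.01 m/s and value of joint release_button above 0.002 m and contact force between the fingers and drop_stand above 2 N and distance between ball_large and ball_rest below 0.004 m and contact force between the arm and ball_large below 0.05 N and horizontal distance between ball_large and fall_tube below 0.008 m); the arm keeps its last pose, push and grip.
It fails at once if a small ball is displaced by more than 15 mm (distance of any of ball_small_a, ball_small_b from where it was at the start of the episode above 0.015 m).
It fails at once if the large ball is dropped (moves faster than 0.5 m/s with no finger on it) (linear speed of ball_large above 0.5 m/s and contact force between the fingers and ball_large below 0.05 N).
It fails at once if the glass tube is knocked with more than 10 N (contact force between the arm and fall_tube above 10 N).
It fails at once if the stopwatch or the tweezers are displaced by more than 30 mm (distance of any of timer, lab_tweezers from where it was at the start of the episode above 0.03 m).
It also fails if it takes over 51 s, if anything falls off the work surface, if the arm or the gripper's body presses on something with over 40 N, if the wrist force passes 120 N, or if a joint passes its speed limit or range.

## Working session

There is one attempt and no reset: what is moved stays moved. The work goes in short steps, Python scripts to look and compute and a tool call to move; the robot and the scene stay as the last step left them, time stands still between calls to the robot, and variables do not carry over. Pictures are saved under pics/ and viewed, at most 10 in all, crops included, and the job is handed in when it is done.

Besides the shell and the picture viewer there is one more tool, called after "Call:" as a command line: name --argument value ..., lists and objects as JSON in quotes. drive_tool: Moves the arm, as the interface text tells. Shift numbers are shares of 0.1 m and turn numbers shares of 90 degrees, none past 1 either way. Its arguments: {"type":"object","properties":{"targets":{"type":"array","items":{"type":"object","properties":{"dx":{"type":"number","minimum":-1,"maximum":1},"dy":{"type":"number","minimum":-1,"maximum":1},"dz":{"type":"number","minimum":-1,"maximum":1},"yaw":{"type":"number","minimum":-1,"maximum":1},"fingers":{"type":"number"}}}},"squeeze":{"type":"number"}},"required":["targets"]}

```bash
mkdir -p pics
python3 - <<'E'
from workcell import readout, grab_frame, camera_info, bot
import cv2, numpy as np
np.set_printoptions(precision=4,suppress=True)
print(readout.observe(), bot.pinch_z)
for n in("side","top","wrist"):
    print(n,camera_info(n))
    cv2.imwrite(f"pics/{n}0.png",grab_frame(n))
E
```

```text
{'clock': 0.0, 'qpos': array([-1.1992,  0.522 , -0.0363,  1.6   ,  0.0212,  1.0211, -0.1128]), 'qd': array([-0.0002,  0.0008, -0.0002,  0.0002, -0.0003,  0.0008,  0.0013]), 'joint_efforts': array([  0.0004, -92.7108,   1.98  , -36.9954,   0.0178,   0.008 ,
        -0.    ]), 'position': array([0.2671, 0.5647, 0.2307]), 'tool_rot': array([-3.1405,  0.0001,  2.6998]), 'force': array([-0.0065,  0.1858,  0.0053]), 'moment': array([-0.0411, -0.005 ,  0.0398]), 'finger_force': 0.0, 'grip_width': 0.08534295730202651} 0.0187
side {'fx': 487.5512280391434, 'fy': 487.5512280391434, 'cx': 317.3399591686789, 'cy': 205.85795957397767, 'D': array([-0.0418,  0.    ,  0.    ,  0.    ,  0.    ]), 'T': array([[ 0.9072,  0.1923, -0.3742,  0.1131],
       [-0.4202,  0.4597, -0.7824, -1.0121],
       [ 0.0216,  0.867 ,  0.4978,  0.6681],
       [ 0.    ,  0.    ,  0.    ,  1.    ]])}
top {'fx': 410.1234635948502, 'fy': 410.1234635948502, 'cx': 319.62377073132257, 'cy': 196.35667121241056, 'D': array([-0.0387,  0.    ,  0.    ,  0.    ,  0.    ]), 'T': array([[-0.0127,  0.9978, -0.0649,  0.4315],
       [-0.9999, -0.0127, -0.0007, -0.2338],
       [-0.0015,  0.0648,  0.9979,  1.2459],
       [ 0.    ,  0.    ,  0.    ,  1.    ]])}
wrist {'fx': 292.87227470242436, 'fy': 292.87227470242436, 'cx': 317.3767938066653, 'cy': 200.31989634717337, 'D': array([-0.0119,  0.    ,  0.    ,  0.    ,  0.    ]), 'hand_eye': array([[-0.0007,  0.9592,  0.2829,  0.0726],
       [ 1.    ,  0.0008, -0.0003,  0.0004],
       [-0.0005,  0.2829, -0.9592, -0.1433],
       [ 0.    ,  0.    ,  0.    ,  1.    ]])}
```

View pics/top0.png

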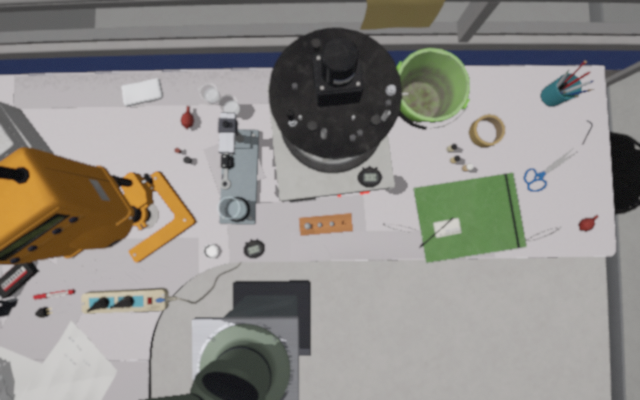

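View pics/side0.png

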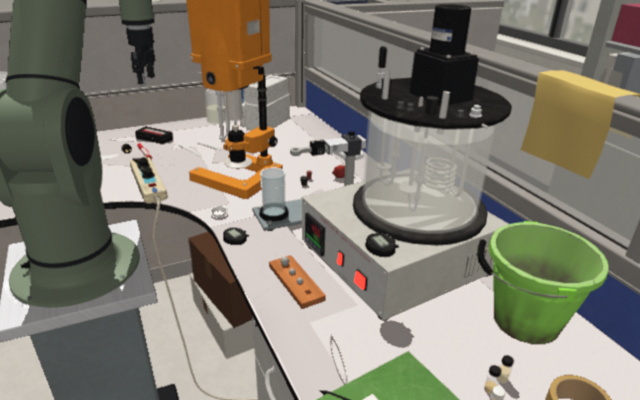

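Run:
```python
import cv2
t=cv2.imread("pics/top0.png");s=cv2.imread("pics/side0.png")
a=cv2.resize(t[105:265,200:360],(800,800),interpolation=cv2.INTER_CUBIC)
a=cv2.resize(t[105:235,195:365],None,fx=4.6,fy=4.6,interpolation=cv2.INTER_CUBIC)
cv2.imwrite("pics/topc.png",a)
cv2.imwrite("pics/sidec.png",cv2.resize(s[125:310,200:400],None,fx=3.2,fy=3.2,interpolation=cv2.INTER_CUBIC))
```

```text
(no output)
```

View pics/topc.png

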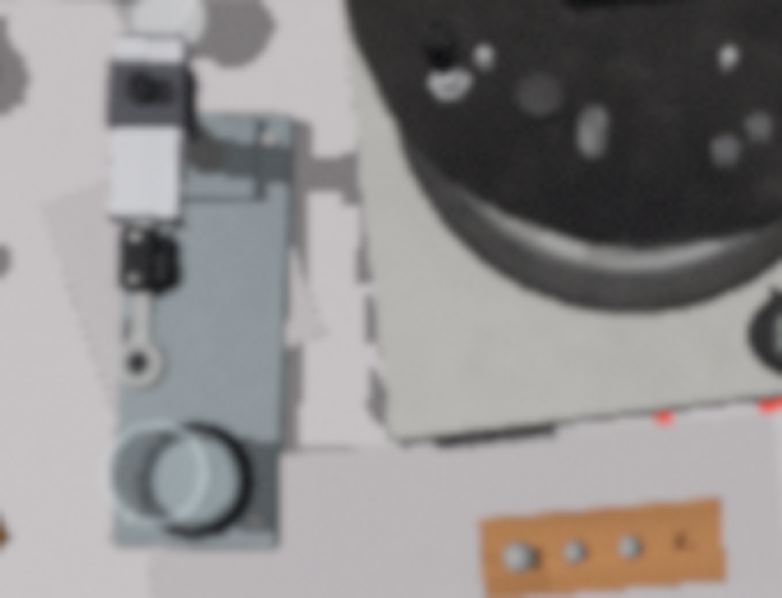

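View pics/sidec.png

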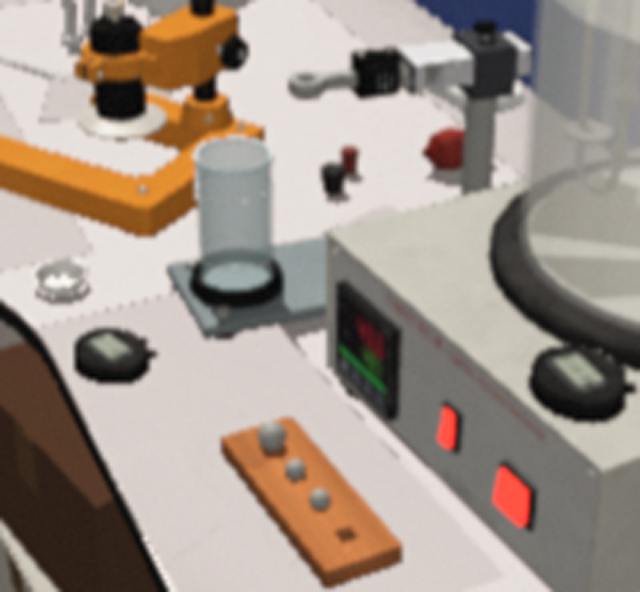

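```bash
cat > h.py <<'E'
from workcell import readout, grab_frame, camera_info, bot
import cv2, numpy as np
from scipy.spatial.transform import Rotation as R
np.set_printoptions(precision=4,suppress=True)
def camT(n,st=None):
    c=camera_info(n)
    if n!="wrist": return c,c["T"]
    T=np.eye(4);T[:3,:3]=R.from_euler("xyz",st["tool_rot"]).as_matrix();T[:3,3]=st["position"]
    return c,T@c["hand_eye"]
def ray(n,uv,st=None):
    c,T=camT(n,st)
    K=np.array([[c["fx"],0,c["cx"]],[0,c["fy"],c["cy"]],[0,0,1]])
    p=cv2.undistortPoints(np.array([[uv]],float),K,c["D"])[0,0]
    return T[:3,3],T[:3,:3]@np.array([p[0],-p[1],-1])
def onz(n,uv,z,st=None):
    o,d=ray(n,uv,st);return o+d*(z-o[2])/d[2]
def proj(n,P,st=None):
    c,T=camT(n,st)
    K=np.array([[c["fx"],0,c["cx"]],[0,c["fy"],c["cy"]],[0,0,1]])
    q=np.linalg.inv(T)@np.append(P,1);q=q[:3]*[1,-1,-1]
    return cv2.projectPoints(q.reshape(1,1,3),np.zeros(3),np.zeros(3),K,c["D"])[0].ravel()
E
python3 - <<'E'
from h import *
t=lambda u,v:((u+.5)/4.6-.5+195,(v+.5)/4.6-.5+105)
s=lambda u,v:((u+.5)/3.2-.5+200,(v+.5)/3.2-.5+125)
for n,p,z in [("ball",(519,556),.024),("sa",(573,552),.02),("sb",(628,547),.02),("empty",(682,542),.016),("cup",(138,362),.191),("grip",(150,260),.203),("sleeveL",(109,217),.197),("sleeveR",(180,219),.197),("tr1",(480,520),.016),("tr2",(720,498),.016),("tr3",(726,578),.016),("tr4",(487,597),.016),("b1",(113,547),.018),("b2",(278,547),.018),("b3",(293,118),.018),("tuberim",(160,474),.136),("tubefoot",(195,480),.018),("hump",(397,440),.1)]:
    print(n,onz("top",t(*p),z))
for n,p,z in [("ball",(271,437),.024),("cup",(305,83),.191),("sa",(295,470),.02),("tuberim",(233,155),.136),("box corner",(328,237),.1)]:
    print("side",n,onz("side",s(*p),z))
E
```

```text
ball [ 0.4246 -0.1956  0.024 ]
sa [ 0.4268 -0.2305  0.02  ]
sb [ 0.4295 -0.2662  0.02  ]
empty [ 0.4323 -0.3015  0.016 ]
cup [0.5371 0.0126 0.191 ]
grip [0.593  0.0032 0.203 ]
sleeveL [0.6187 0.0279 0.197 ]
sleeveR [ 0.617  -0.0123  0.197 ]
tr1 [ 0.4483 -0.1702  0.016 ]
tr2 [ 0.4606 -0.3267  0.016 ]
tr3 [ 0.4086 -0.3297  0.016 ]
tr4 [ 0.3983 -0.1742  0.016 ]
b1 [0.4336 0.0691 0.018 ]
b2 [ 0.4323 -0.0387  0.018 ]
b3 [ 0.7149 -0.0491  0.018 ]
tuberim [0.4761 0.0122 0.136 ]
tubefoot [0.4766 0.0155 0.018 ]
hump [ 0.4964 -0.1244  0.1   ]
side ball [ 0.4265 -0.1948  0.024 ]
side cup [0.5352 0.005  0.191 ]
side sa [ 0.4296 -0.2309  0.02  ]
side tuberim [0.4789 0.0146 0.136 ]
side box corner [ 0.5209 -0.0741  0.1   ]
```

```bash
python3 - <<'E'
from h import *
st=readout.observe();p=st["position"]
print(proj("top",p),proj("side",p))
for uv in[(210,88),(268,72),(190,0),(270,0)]:
  for y in(.1,.2,.3,.4):
    o,d=ray("side",uv);print(uv,o+d*(y-o[1])/d[1])
for uv in[(125,190),(120,240),(35,150),(0,258)]:
  for z in(.2,.3,.4,.5,.6):print(uv,onz("top",uv,z))
for z in(.3,.4,.5):print("lid",z,[onz("top",((u+.5)/4.6+194.5,(v+.5)/4.6+104.5),z)[:2] for u,v in[(350,5),(405,130),(450,190),(510,220)]])
E
python3 - <<'E'
import cv2
w=cv2.imread("pics/wrist0.png");s=cv2.imread("pics/side0.png")[0:250,60:310]
t=cv2.imread("pics/top0.png")[100:320,0:260]
a=cv2.resize(w,(400,250));b=cv2.resize(s,(400,350*400//350))[:340]
import numpy as np
c=cv2.resize(t,(390,330))
im=np.zeros((600,800,3),np.uint8);im[:250,:400]=a;im[250:580,:390]=c;s2=cv2.resize(s,(400,400));im[:400,400:]=s2
cv2.imwrite("pics/mix.png",im)
E
```

```text
[  3.1989 291.9075] [146.7163  85.5003]
(210, 88) [0.3613 0.1    0.3389]
(210, 88) [0.3836 0.2    0.3093]
(210, 88) [0.4059 0.3    0.2798]
(210, 88) [0.4283 0.4    0.2502]
(268, 72) [0.5046 0.1    0.3629]
(268, 72) [0.5398 0.2    0.3355]
(268, 72) [0.575  0.3    0.3081]
(268, 72) [0.6102 0.4    0.2806]
(190, 0) [0.3344 0.1    0.5317]
(190, 0) [0.3543 0.2    0.5195]
(190, 0) [0.3742 0.3    0.5072]
(190, 0) [0.3941 0.4    0.4949]
(270, 0) [0.5138 0.1    0.5252]
(270, 0) [0.5499 0.2    0.5123]
(270, 0) [0.5859 0.3    0.4995]
(270, 0) [0.6219 0.4    0.4866]
(125, 190) [0.5224 0.2695 0.2   ]
(125, 190) [0.5137 0.2214 0.3   ]
(125, 190) [0.505  0.1732 0.4   ]
(125, 190) [0.4963 0.1251 0.5   ]
(125, 190) [0.4876 0.077  0.6   ]
(120, 240) [0.3939 0.2804 0.2   ]
(120, 240) [0.3974 0.2312 0.3   ]
(120, 240) [0.401  0.1821 0.4   ]
(120, 240) [0.4046 0.1329 0.5   ]
(120, 240) [0.4082 0.0838 0.6   ]
(35, 150) [0.6312 0.514  0.2   ]
(35, 150) [0.6121 0.4425 0.3   ]
(35, 150) [0.593 0.371 0.4  ]
(35, 150) [0.5739 0.2995 0.5   ]
(35, 150) [0.5548 0.228  0.6   ]
(0, 258) [0.3495 0.6    0.2   ]
(0, 258) [0.3573 0.5203 0.3   ]
(0, 258) [0.3652 0.4406 0.4   ]
(0, 258) [0.373  0.3609 0.5   ]
(0, 258) [0.3809 0.2811 0.6   ]
lid 0.3 [array([ 0.7081, -0.1208]), array([ 0.6428, -0.1485]), array([ 0.6117, -0.1712]), array([ 0.5959, -0.2014])]
lid 0.4 [array([ 0.6788, -0.1327]), array([ 0.6205, -0.1575]), array([ 0.5926, -0.1778]), array([ 0.5785, -0.2049])]
lid 0.5 [array([ 0.6496, -0.1447]), array([ 0.5981, -0.1666]), array([ 0.5736, -0.1844]), array([ 0.5611, -0.2083])]
```

View pics/mix.png

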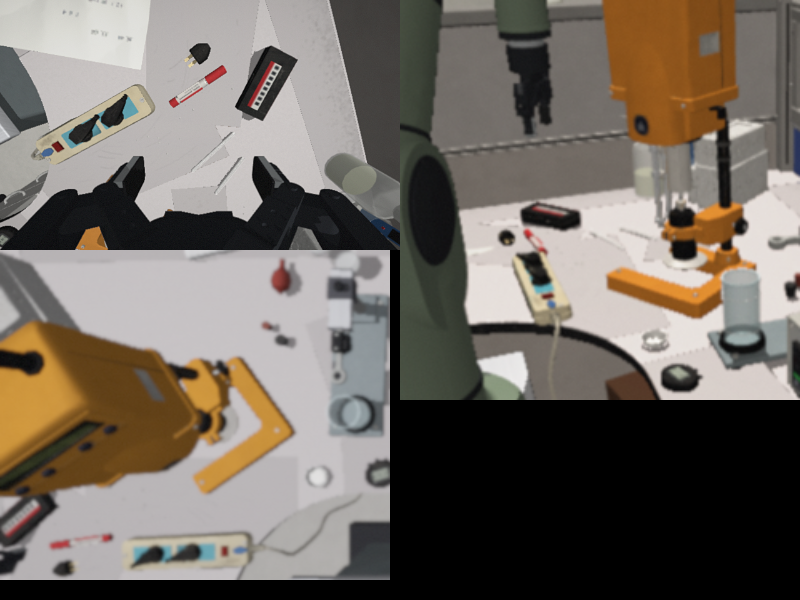

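Call:
drive_tool --targets '[{"dx":-0.12,"dy":-0.253,"fingers":0.4},{"dx":-0.12,"dy":-0.253},{"dx":-0.12,"dy":-0.253},{"dx":-0.12,"dy":-0.253},{"dx":-0.12,"dy":-0.253},{"dx":-0.12,"dy":-0.253}]' --squeeze 25

```text
invalid input
```

Call:
drive_tool --targets '[{"dx":-0.12,"dy":-0.253,"dz":0,"yaw":0,"fingers":0.4},{"dx":-0.12,"dy":-0.253,"dz":0,"yaw":0,"fingers":0.4},{"dx":-0.12,"dy":-0.253,"dz":0,"yaw":0,"fingers":0.4},{"dx":-0.12,"dy":-0.253,"dz":0,"yaw":0,"fingers":0.4},{"dx":-0.12,"dy":-0.253,"dz":0,"yaw":0,"fingers":0.4},{"dx":-0.12,"dy":-0.253,"dz":0,"yaw":0,"fingers":0.4}]' --squeeze 25

```text
clock: 0.75
position: [0.2673, 0.3957, 0.2312]
tool_rot: [-3.141, 0.0, 2.7]
force: [0.8, 0.3, 0.1]
grip_width: 0.0516
finger_force: 0.0
```

Call:
drive_tool --targets '[{"dx":-0.12,"dy":-0.253,"dz":0,"yaw":0,"fingers":0.4},{"dx":-0.12,"dy":-0.253,"dz":0,"yaw":0,"fingers":0.4},{"dx":-0.12,"dy":-0.253,"dz":0,"yaw":0,"fingers":0.4},{"dx":-0.12,"dy":-0.253,"dz":0,"yaw":0,"fingers":0.4},{"dx":-0.12,"dy":-0.253,"dz":0,"yaw":0,"fingers":0.4},{"dx":-0.12,"dy":-0.253,"dz":0,"yaw":0,"fingers":0.4}]'

```text
clock: 1.35
position: [0.2674, 0.2278, 0.2313]
tool_rot: [3.142, -0.0, 2.7]
force: [0.9, 0.4, 0.6]
grip_width: 0.0513
finger_force: 0.0
```

```bash
python3 -c "
from h import *
print(readout.observe())"
```

```text
{'clock': 1.35, 'qpos': array([-0.9045,  0.0763,  0.0317,  2.2532, -0.0034,  0.8121,  0.2583]), 'qd': array([ 0.3172, -0.3366,  0.184 ,  0.3878, -0.0109, -0.052 ,  0.5059]), 'joint_efforts': array([ -5.0217, -35.5407,  -1.5452, -33.3287,  -0.0735,   0.188 ,
        -1.8022]), 'position': array([0.2674, 0.2278, 0.2313]), 'tool_rot': array([ 3.1415, -0.    ,  2.6998]), 'force': array([0.9229, 0.3678, 0.5623]), 'moment': array([ 0.0269, -0.0425,  0.0477]), 'finger_force': 0.0, 'grip_width': 0.05130041106366975}
```

Call:
drive_tool --targets '[{"dx":-0.3,"dy":-0.245,"dz":0,"yaw":0,"fingers":0.4},{"dx":-0.3,"dy":-0.245,"dz":0,"yaw":0,"fingers":0.4},{"dx":-0.3,"dy":-0.245,"dz":0,"yaw":0,"fingers":0.4},{"dx":-0.3,"dy":-0.245,"dz":0,"yaw":0,"fingers":0.4},{"dx":-0.3,"dy":-0.245,"dz":0,"yaw":0,"fingers":0.4},{"dx":-0.3,"dy":-0.245,"dz":0,"yaw":0,"fingers":0.4},{"dx":-0.3,"dy":-0.245,"dz":0,"yaw":0,"fingers":0.4},{"dx":-0.3,"dy":-0.245,"dz":0,"yaw":0,"fingers":0.4}]'

```text
clock: 2.15
position: [0.4011, -0.0524, 0.2314]
tool_rot: [3.141, 0.0, 2.7]
force: [1.1, 1.1, 0.8]
grip_width: 0.0507
finger_force: 0.0
```

Call:
drive_tool --targets '[{"dx":-0.166,"dy":-0.238,"dz":0,"yaw":0,"fingers":0.4},{"dx":-0.166,"dy":-0.238,"dz":0,"yaw":0,"fingers":0.4},{"dx":-0.166,"dy":-0.238,"dz":0,"yaw":0,"fingers":0.4},{"dx":-0.166,"dy":-0.238,"dz":0,"yaw":0,"fingers":0.4},{"dx":-0.166,"dy":-0.238,"dz":0,"yaw":0,"fingers":0.4},{"dx":0,"dy":0,"dz":0.2,"yaw":0.084,"fingers":0.4},{"dx":0,"dy":0,"dz":0.2,"yaw":0.084,"fingers":0.4},{"dx":0,"dy":0,"dz":0.2,"yaw":0.084,"fingers":0.4},{"dx":0,"dy":0,"dz":0.2,"yaw":0.084,"fingers":0.4},{"dx":0,"dy":0,"dz":0.2,"yaw":0.084,"fingers":0.4},{"dx":0,"dy":0,"dz":0,"yaw":0.084,"fingers":0.4},{"dx":0,"dy":0,"dz":0,"yaw":0.084,"fingers":0.4},{"dx":0,"dy":0,"dz":0,"yaw":0.084,"fingers":0.4},{"dx":0,"dy":0,"dz":0,"yaw":0,"fingers":0.4}]'

```text
clock: 3.55
position: [0.4248, -0.1938, 0.1311]
tool_rot: [-3.141, 0.0, 1.642]
force: [0.1, 0.4, -0.1]
grip_width: 0.0513
finger_force: 0.0
```

Run:
```python
from h import *
st=readout.observe();f=grab_frame("wrist");cv2.imwrite("pics/w1.png",f)
print(st["position"],st["tool_rot"],st["qpos"],proj("wrist",[.4255,-.195,.024],st))
```

```text
[ 0.4248 -0.1938  0.1311] [-3.1409  0.0003  1.6421] [-0.1816  0.5182  0.6449  2.1193 -0.5068  0.659   0.8821] [318.4772 200.4984]
```

View pics/w1.png

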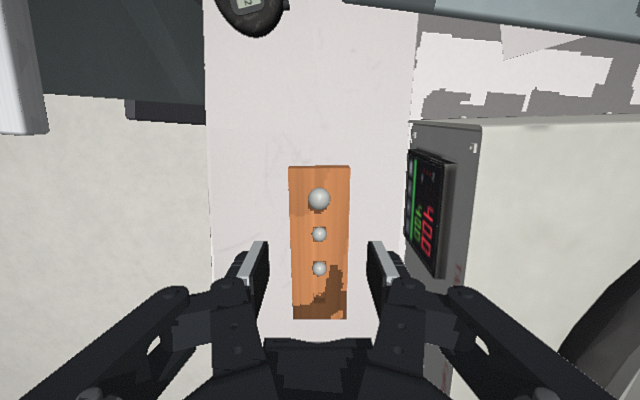

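Call:
drive_tool --targets '[{"dx":0,"dy":0.01,"dz":0.18,"yaw":0,"fingers":0.4},{"dx":0,"dy":0,"dz":0.18,"yaw":0,"fingers":0.4},{"dx":0,"dy":0,"dz":0.18,"yaw":0,"fingers":0.4},{"dx":0,"dy":0,"dz":0.18,"yaw":0,"fingers":0.4},{"dx":0,"dy":0,"dz":0.18,"yaw":0,"fingers":0.4},{"dx":0,"dy":0,"dz":0.18,"yaw":0,"fingers":0.4},{"dx":0,"dy":0,"dz":0.05,"yaw":0,"fingers":0.4},{"dx":0,"dy":0,"dz":0,"yaw":0,"fingers":0.4},{"dx":0,"dy":0,"dz":0,"yaw":0,"fingers":0.65},{"dx":0,"dy":0,"dz":0,"yaw":0,"fingers":0.65},{"dx":0,"dy":0,"dz":0,"yaw":0,"fingers":0.65}]'

```text
clock: 4.7
position: [0.4263, -0.1938, 0.0189]
tool_rot: [3.141, 0.0, 1.645]
force: [-0.7, 0.4, 1.1]
grip_width: 0.0304
finger_force: 0.0
```

Run:
```python
from h import *
st=readout.observe();f=grab_frame("wrist");cv2.imwrite("pics/w2.png",f[60:360,160:480])
print(st["position"],st["tool_rot"],st["grip_width"],proj("wrist",[.426,-.1937,.024],st)-[160,60])
```

```text
[ 0.4263 -0.1938  0.0189] [3.1407 0.0003 1.6449] 0.030387517822017002 [157.3932 198.7919]
```

View pics/w2.png

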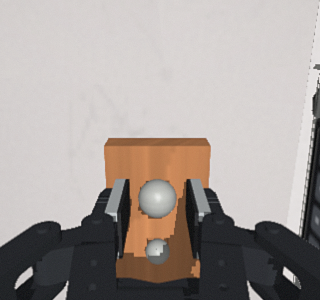

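Call:
drive_tool --targets '[{"dx":0,"dy":0,"dz":0,"yaw":0,"fingers":1},{"dx":0,"dy":0,"dz":0,"yaw":0,"fingers":1},{"dx":0,"dy":0,"dz":0,"yaw":0,"fingers":1},{"dx":0,"dy":0,"dz":0,"yaw":0,"fingers":1},{"dx":0,"dy":0,"dz":0,"yaw":0,"fingers":1}]' --squeeze 25

```text
clock: 5.25
position: [0.426, -0.1939, 0.0184]
tool_rot: [3.141, 0.0, 1.644]
force: [0.8, 0.5, 3.7]
grip_width: 0.0178
finger_force: 24.4
```

Call:
drive_tool --targets '[{"dx":0,"dy":0,"dz":-0.03,"yaw":0,"fingers":1},{"dx":0,"dy":0,"dz":-0.05,"yaw":0,"fingers":1},{"dx":0,"dy":0,"dz":-0.05,"yaw":0,"fingers":1},{"dx":0,"dy":0,"dz":0,"yaw":0,"fingers":1}]'

```text
clock: 5.65
position: [0.4262, -0.1939, 0.032]
tool_rot: [3.141, 0.0, 1.644]
force: [0.6, -0.8, -0.3]
grip_width: 0.0179
finger_force: 24.4
```

Run:
```python
from h import *
st=readout.observe();f=grab_frame("wrist");f2=grab_frame("side");p=st["position"]
a=cv2.resize(f[180:340,220:420],(800,640),interpolation=cv2.INTER_CUBIC)[:600]
u,v=proj("side",p).astype(int)
b=cv2.resize(f2[v-30:v+30,u-40:u+40],(400,300),interpolation=cv2.INTER_CUBIC)
cv2.imwrite("pics/w3.png",np.hstack([cv2.resize(a,(400,300)),b]))
for h in(0,.003,.006,.009):print(h,proj("wrist",p+[0,0,h],st)-[220,180])
print(proj("side",p)-[u-40,v-30],p,st["grip_width"],st["force"])
```

```text
0 [97.8937 74.5064]
0.003 [97.9044 77.1125]
0.006 [97.9155 79.8168]
0.009 [97.9271 82.6248]
[40.0069 30.0979] [ 0.4262 -0.1939  0.032 ] 0.01789260011934201 [ 0.6277 -0.831  -0.2883]
```

View pics/w3.png

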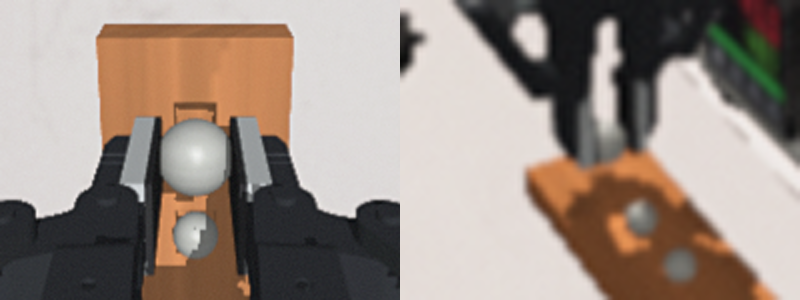

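Call:
drive_tool --targets '[{"dx":0,"dy":0,"dz":-0.28,"yaw":0,"fingers":1},{"dx":0,"dy":0,"dz":-0.29,"yaw":0,"fingers":1},{"dx":0,"dy":0,"dz":-0.29,"yaw":0,"fingers":1},{"dx":0,"dy":0,"dz":-0.29,"yaw":0,"fingers":1},{"dx":0,"dy":0,"dz":-0.29,"yaw":0,"fingers":1},{"dx":0,"dy":0,"dz":-0.29,"yaw":0,"fingers":1},{"dx":0,"dy":0,"dz":-0.29,"yaw":0,"fingers":1},{"dx":0,"dy":0,"dz":-0.28,"yaw":0,"fingers":1},{"dx":0.25,"dy":0.05,"dz":0,"yaw":0,"fingers":1},{"dx":0.25,"dy":0.05,"dz":0,"yaw":0,"fingers":1},{"dx":0.25,"dy":0.05,"dz":0,"yaw":0,"fingers":1},{"dx":0.25,"dy":0.05,"dz":0,"yaw":0,"fingers":1},{"dx":0.19,"dy":0.15,"dz":0,"yaw":0,"fingers":1},{"dx":0.19,"dy":0.15,"dz":0,"yaw":0,"fingers":1},{"dx":0.19,"dy":0.15,"dz":0,"yaw":0,"fingers":1},{"dx":0.19,"dy":0.15,"dz":0,"yaw":0,"fingers":1},{"dx":0.19,"dy":0.15,"dz":0,"yaw":0,"fingers":1},{"dx":0,"dy":0,"dz":0,"yaw":0,"fingers":1}]'

```text
clock: 7.55
position: [0.5077, 0.0105, 0.2608]
tool_rot: [-3.141, 0.0, 1.648]
force: [-0.4, 0.3, -0.3]
grip_width: 0.0178
finger_force: 24.5
```

Call:
drive_tool --targets '[{"dx":0,"dy":0,"dz":0,"yaw":-0.0775,"fingers":1},{"dx":0,"dy":0,"dz":0,"yaw":-0.0775,"fingers":1},{"dx":0,"dy":0,"dz":0,"yaw":-0.0775,"fingers":1},{"dx":0,"dy":0,"dz":0,"yaw":-0.0775,"fingers":1},{"dx":0,"dy":0,"dz":0,"yaw":-0.0775,"fingers":1},{"dx":0,"dy":0,"dz":0,"yaw":-0.0775,"fingers":1},{"dx":0,"dy":0,"dz":0,"yaw":-0.0775,"fingers":1},{"dx":0,"dy":0,"dz":0,"yaw":-0.0775,"fingers":1},{"dx":0,"dy":0,"dz":0,"yaw":-0.0775,"fingers":1},{"dx":0,"dy":0,"dz":0,"yaw":-0.0775,"fingers":1},{"dx":0,"dy":0,"dz":0,"yaw":-0.0775,"fingers":1},{"dx":0,"dy":0,"dz":0,"yaw":-0.0775,"fingers":1},{"dx":0,"dy":0,"dz":0,"yaw":0,"fingers":1}]'

```text
clock: 8.85
position: [0.5062, 0.0073, 0.2612]
tool_rot: [3.142, -0.0, 3.107]
force: [-0.6, 0.1, -0.2]
grip_width: 0.0176
finger_force: 24.5
```

Run:
```python
from h import *
st=readout.observe();f=grab_frame("wrist");p=st["position"]
cv2.imwrite("pics/w4raw.png",f)
cv2.imwrite("pics/w4.png",cv2.resize(f[40:340,160:480],(640,600),interpolation=cv2.INTER_CUBIC))
print(p,st["tool_rot"],st["qpos"],st["grip_width"],st["finger_force"],proj("wrist",[.5365,.0095,.191],st))
```

```text
[0.5062 0.0073 0.2612] [ 3.1415 -0.0002  3.1067] [-0.4687  0.3196  0.4299  1.8888 -0.1599  0.9668  1.5691] 0.017585056028403438 24.536989331245422 [320.6461 247.8052]
```

View pics/w4.png

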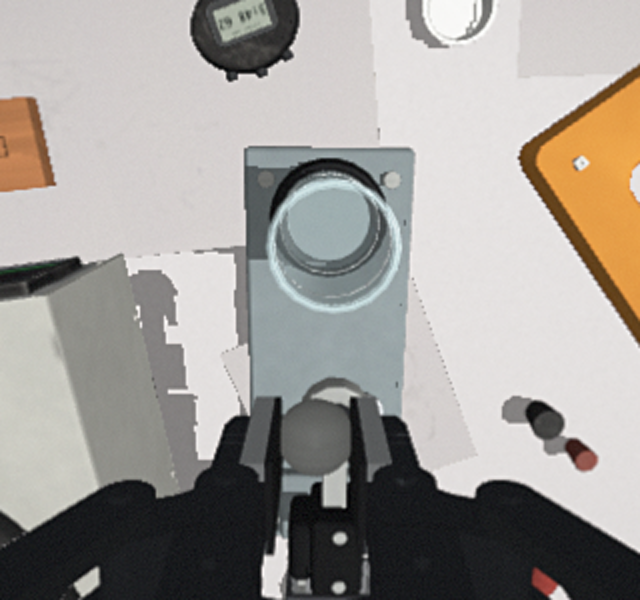

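Run:
```python
from h import *
st=readout.observe();st["tool_rot"]=np.array([3.1415,-.0002,3.1067])
w=lambda u,v:((u+.5)/2-.5+160,(v+.5)/2-.5+40)
for n,p,z in [("cup",(343,418),.191),("bar",(335,490),.191),("screw",(340,538),.203),("screw2",(340,587),.203),("gripL",(290,540),.2),("gripR",(362,540),.2),("tuberim",(335,244),.136),("bfl",(247,148),.018),("bfr",(413,150),.018),("bl2",(253,410),.018),("br2",(400,410),.018),("ball",(317,437),.267)]:
    print(n,onz("wrist",w(*p),z,st))
g=cv2.imread("pics/top0.png");t=cv2.resize(g[170:200,205:245],None,fx=8,fy=8,interpolation=cv2.INTER_CUBIC)
f=cv2.imread("pics/w4raw.png");b=cv2.resize(f[215:335,270:370],None,fx=4,fy=4,interpolation=cv2.INTER_CUBIC)
im=np.zeros((480,720,3),np.uint8);im[:240,:320]=t;im[:480,320:720]=b;cv2.imwrite("pics/z.png",im)
```

```text
cup [0.5377 0.0179 0.191 ]
bar [0.5704 0.0139 0.191 ]
screw [0.5849 0.0151 0.203 ]
screw2 [0.6088 0.0146 0.203 ]
gripL [ 0.5874 -0.0053  0.2   ]
gripR [0.5885 0.0242 0.2   ]
tuberim [0.4765 0.0181 0.136 ]
bfl [ 0.4321 -0.0325  0.018 ]
bfr [0.437  0.0726 0.018 ]
bl2 [ 0.613  -0.0406  0.018 ]
br2 [0.6168 0.0653 0.018 ]
ball [0.5059 0.0083 0.267 ]
```

View pics/z.png

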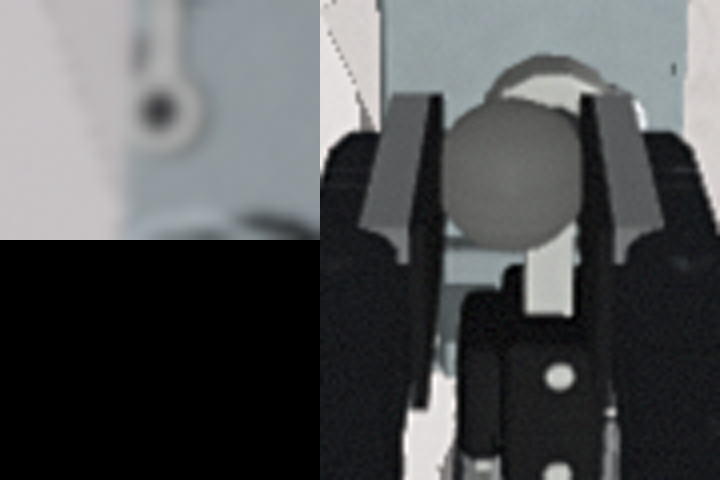

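Call:
drive_tool --targets '[{"dx":-0.15,"dy":0.044,"dz":0,"yaw":0,"fingers":1},{"dx":-0.155,"dy":0.044,"dz":0,"yaw":0,"fingers":1},{"dx":0,"dy":0,"dz":0,"yaw":0,"fingers":1},{"dx":0,"dy":0,"dz":0,"yaw":0,"fingers":1}]'

```text
clock: 9.3
position: [0.5368, 0.0151, 0.261]
tool_rot: [-3.141, -0.001, 3.102]
force: [-0.0, -1.3, -1.1]
grip_width: 0.0178
finger_force: 24.5
```

Run:
```python
from h import *
st=readout.observe();f=grab_frame("wrist");cv2.imwrite("pics/w5.png",f)
p=st["position"];print(p,st["tool_rot"],st["grip_width"])
c0=proj("wrist",[.537,.015,.191],st);print(c0)
g=cv2.cvtColor(f,cv2.COLOR_BGR2GRAY);u,v=c0.astype(int)
k=g[v-40:v+40,u-40:u+40];k4=cv2.resize(k,None,fx=4,fy=4,interpolation=cv2.INTER_CUBIC)
for r0,r1,th in((30,50,25),(60,95,30),(55,90,25)):
    c=cv2.HoughCircles(cv2.GaussianBlur(k4,(5,5),0),cv2.HOUGH_GRADIENT,1,20,param1=100,param2=th,minRadius=r0,maxRadius=r1)
    if c is not None:
        for x,y,r in c[0][:4]:
            q=(u-40+(x+.5)/4-.5,v-40+(y+.5)/4-.5);print(r0,q,r/4,onz("wrist",q,.191,st),onz("wrist",q,.267,st))
print(k[::3,::3][:,:])
```

```text
[0.5368 0.0151 0.261 ] [-3.1411 -0.0007  3.1023] 0.017820982666294127
[316.4237 212.3964]
30 (np.float64(316.5), np.float64(213.25)) 9.275 [0.5377 0.015  0.191 ] [0.5117 0.0163 0.267 ]
55 (np.float64(317.0), np.float64(213.0)) 17.2 [0.5375 0.0154 0.191 ] [0.5115 0.0165 0.267 ]
[[ 99 165 160 158 159 159 159 158 158 158 160 160 158 159 159 158 161 160
  162 160 161 162 162 163 162 161 161]
 [112 162 158 157 158 158 158 157 156 160 160 163 159 158 156 160 161 160
  160 161 156 161 161 159 160 159 160]
 [116 159 156 154 154 156 157 159 160 159 159 162 157 159 162 161 161 159
  160 158 161 159 160 160 160 161 162]
 [126 157 155 157 155 157 157 158 159 158 160 158 158 161 161 161 159 157
  158 159 159 160 162 160 161 163 161]
 [128 157 157 156 157 155 159 158 156 156 159 159 156 162 159 159 159 157
  157 156 157 160 159 161 161 162 162]
 [127 154 158 158 158 160 159 159 160 158 160 158 160 160 161 159 158 159
  157 160 159 159 159 160 162 163 163]
 [123 152 157 157 155 156 157 159 157 157 156 157 162 162 164 157 156 160
  158 157 158 159 160 161 163 161 162]
 [203 146 159 157 155 159 161 1
[... 1529 characters left out ...]
 185 156 159 159 157]
 [130  91 151 155 154 153 156 156 157 156 157 151 190 185 187 190  83  82
   85 158 159 156 160 159 160 160 160]
 [127  97 153 154 115 114 115  97 100 158 154 152 194 180 178 190  76  79
   82 162  84 116 115 113 151 158 171]
 [128  91 153 153  85  90  88  36  52 157 158 109  75  81  77  77  77 133
  165 160   7  93  88  90 115 160 169]
 [128  96 154 150  90  88  89  25  54 154  76  85  88  89  89  90  87  81
   87 163  12  63  91  87  91 161 171]
 [124  69 112 105  89  87  89  18  36  81  87  94  94  95  94  95  95  90
   84 117  19  43  89  89  90 117 137]
 [ 18  25  23  91  89  89  88  19  44  90  95  93  98  96  97  98  97  94
   94  87  17  29  89  91  88  35  27]]
```

Call:
drive_tool --targets '[{"dx":-0.006,"dy":-0.004,"dz":0.12,"yaw":0,"fingers":1},{"dx":0,"dy":0,"dz":0.15,"yaw":0,"fingers":1},{"dx":0,"dy":0,"dz":0.15,"yaw":0,"fingers":1},{"dx":0,"dy":0,"dz":0.12,"yaw":0,"fingers":1},{"dx":0,"dy":0,"dz":0.08,"yaw":0,"fingers":1},{"dx":0,"dy":0,"dz":0.03,"yaw":0,"fingers":1},{"dx":0,"dy":0,"dz":0,"yaw":0,"fingers":1},{"dx":0,"dy":0,"dz":0,"yaw":0,"fingers":1}]'

```text
clock: 10.15
position: [0.538, 0.0148, 0.1967]
tool_rot: [3.141, 0.001, 3.105]
force: [-0.3, -0.1, -0.2]
grip_width: 0.0181
finger_force: 24.5
```

Call:
drive_tool --targets '[{"dx":0,"dy":0,"dz":0.01,"yaw":0,"fingers":1},{"dx":0,"dy":0,"dz":0.01,"yaw":0,"fingers":1},{"dx":0,"dy":0,"dz":0,"yaw":0,"fingers":1}]'

```text
clock: 10.45
position: [0.5377, 0.0149, 0.1943]
tool_rot: [3.142, 0.0, 3.105]
force: [0.3, 0.3, 0.0]
grip_width: 0.0175
finger_force: 24.5
```

Call:
drive_tool --targets '[{"dx":0,"dy":0,"dz":0.01,"yaw":0,"fingers":1},{"dx":0,"dy":0,"dz":0,"yaw":0,"fingers":1}]'

```text
clock: 10.65
position: [0.5378, 0.0149, 0.1934]
tool_rot: [-3.142, 0.0, 3.105]
force: [0.3, -0.6, 1.8]
grip_width: 0.0175
finger_force: 24.6
```

Call:
drive_tool --targets '[{"dx":0,"dy":0,"dz":0.006,"yaw":0,"fingers":1},{"dx":0,"dy":0,"dz":0,"yaw":0,"fingers":1}]'

```text
clock: 10.85
position: [0.538, 0.0148, 0.1929]
tool_rot: [-3.142, 0.001, 3.105]
force: [1.2, -1.4, 4.2]
grip_width: 0.0174
finger_force: 24.8
```

Call:
drive_tool --targets '[{"dx":0,"dy":0,"dz":0,"yaw":0,"fingers":0.76},{"dx":0,"dy":0,"dz":0,"yaw":0,"fingers":0.72},{"dx":0,"dy":0,"dz":0,"yaw":0,"fingers":0.66},{"dx":0,"dy":0,"dz":0,"yaw":0,"fingers":0.6},{"dx":0,"dy":0,"dz":0,"yaw":0,"fingers":0.55},{"dx":0,"dy":0,"dz":0,"yaw":0,"fingers":0.5},{"dx":0,"dy":0,"dz":-0.1,"yaw":0,"fingers":0.5},{"dx":0,"dy":0,"dz":-0.2,"yaw":0,"fingers":0.5},{"dx":0,"dy":0,"dz":-0.3,"yaw":0,"fingers":0.5},{"dx":0,"dy":0,"dz":-0.15,"yaw":0,"fingers":0.5},{"dx":0,"dy":0,"dz":0,"yaw":0,"fingers":0.5},{"dx":0,"dy":0,"dz":0,"yaw":0,"fingers":0.5}]'

```text
clock: 12.05
position: [0.5377, 0.015, 0.2679]
tool_rot: [3.141, 0.0, 3.105]
force: [-0.6, -0.4, 0.4]
grip_width: 0.0424
finger_force: 0.0
```

Run:
```python
from h import *
st=readout.observe();f=grab_frame("wrist");cv2.imwrite("pics/w6.png",f)
p=st["position"];print(p,st["tool_rot"],st["grip_width"])
c0=proj("wrist",[.5377,.015,.198],st);print(c0)
g=cv2.cvtColor(f,cv2.COLOR_BGR2GRAY);u,v=c0.astype(int)
k=g[v-40:v+40,u-40:u+40];k4=cv2.resize(k,None,fx=4,fy=4,interpolation=cv2.INTER_CUBIC)
for r0,r1,th in((40,62,25),(60,95,30)):
    c=cv2.HoughCircles(cv2.GaussianBlur(k4,(5,5),0),cv2.HOUGH_GRADIENT,1,20,param1=100,param2=th,minRadius=r0,maxRadius=r1)
    if c is not None:
        for x,y,r in c[0][:4]:
            q=(u-40+(x+.5)/4-.5,v-40+(y+.5)/4-.5);print(r0,q,r/4,onz("wrist",q,.191,st),onz("wrist",q,.198,st))
print(k[::3,::3])
# grip region
u,v=proj("wrist",[.5955,.0135,.203],st).astype(int);print(u,v)
for vv in range(v-24,v+25,6):print(vv,g[vv,u-40:u+41:2])
```

```text
[0.5377 0.015  0.2679] [3.1413 0.0004 3.1051] 0.04244170152649795
[316.5068 212.1167]
60 (np.float64(316.0), np.float64(208.25)) 18.85 [0.5368 0.0146 0.191 ] [0.5346 0.0147 0.198 ]
[[127 155 160 158 159 157 159 158 158 161 160 163 161 157 159 160 162 161
  161 160 160 161 162 162 163 159 160]
 [129 147 156 158 157 157 157 159 159 161 160 160 159 158 161 161 162 160
  161 161 159 159 162 162 166 163 159]
 [128 146 158 155 155 158 160 160 158 159 158 160 158 160 160 162 161 156
  156 161 160 160 160 162 162 162 164]
 [129 141 158 156 157 159 159 158 157 157 160 160 156 161 161 160 160 158
  156 157 160 162 161 166 163 162 163]
 [130 140 159 158 159 157 163 161 158 159 160 158 159 160 163 161 160 159
  157 158 160 159 160 163 163 165 164]
 [128 135 159 157 159 158 160 161 160 157 159 159 161 163 165 159 160 162
  159 162 160 160 160 160 164 163 161]
 [213 132 158 157 157 158 157 160 156 158 161 155  84  85  85 111 156 165
  159 157 160 162 163 160 159 161 161]
 [212 128 158 159 157 155 156 157 155 161  85  83 138 145 152 151 102 123
  162 161 161 161 162 159 160 159 162]
 [210 123 157 1
[... 2988 characters left out ...]
226 223 230]
287 [225 224 221 156 156 156 156 156 157  11  27  28  30  25  23  31  30  31
  30  34  29  31  27  29  29  33  24  96  92  56  46 161 155 155 155 154
 154 194 224 223 222]
293 [223 223 222 221 222 222 222 224 176  64  73 115 124  91  21  27  28  30
  28  27  92 116  52  27  34  28  24 149 131 107  74 164 223 221 222 221
 222 222 223 221 220]
299 [222 223 222 220 221 222 223 229  67  80 116 105 104 114 103  34  27  28
  30  25  82 100  38  25  27  29  74 138 123 111  52  87 230 222 222 222
 221 222 222 222 222]
305 [221 222 222 219 222 222 224 228 162 160 165 162 164 168 162 162 163 163
 160 161 168 166 160 163 166 163 161 165 165 134 133 101 146 205 225 221
 222 223 222 223 222]
```

Call:
drive_tool --targets '[{"dx":-0.2,"dy":0,"dz":0,"yaw":0,"fingers":0.3},{"dx":-0.2,"dy":0,"dz":0,"yaw":0,"fingers":0.3},{"dx":-0.18,"dy":0,"dz":0,"yaw":0,"fingers":0.3},{"dx":0,"dy":0,"dz":0.1,"yaw":0,"fingers":0.3},{"dx":0,"dy":0,"dz":0,"yaw":0,"fingers":0.3},{"dx":0,"dy":0,"dz":0,"yaw":0,"fingers":0.3}]'

```text
clock: 12.7
position: [0.5948, 0.0126, 0.2571]
tool_rot: [-3.141, -0.002, 3.105]
force: [0.3, 0.3, -0.3]
grip_width: 0.0595
finger_force: 0.0
```

Run:
```python
from h import *
st=readout.observe();f=grab_frame("wrist");cv2.imwrite("pics/w7.png",f)
p=st["position"];print(p,st["tool_rot"],st["grip_width"])
g=cv2.cvtColor(f,cv2.COLOR_BGR2GRAY)
print(proj("wrist",[.5957,.0127,.203],st),proj("wrist",[.5377,.015,.198],st))
u=317
for vv in range(150,300,6):print(vv,g[vv,u-60:u+61:3])
for vv in (206,212,218,224):
  d=np.where(g[vv,280:350]<60)[0]+280;print(vv,d.min(),d.max(),[onz("wrist",(q,vv),.2,st) for q in(d.min()-.5,d.max()+.5)])
```

```text
[0.5948 0.0126 0.2571] [-3.1413 -0.0016  3.1048] 0.05948211336233094
[316.6042 220.5382] [316.7394 137.5137]
150 [225 225 226 226 227 129 102 164 160 160 160 158 161 161 161 151 179  85
 110 135 147 156 146 187 196 125 162 161 164 162 161 161 160 161 184 215
 212 214 213 217 227]
156 [227 218 211 211 211 210 206 162 159 162 161 164 160 160 162 159 160 156
 168 180 181 180 157  85  86  89 163 161 164 162 163 162 163 160 216 208
 212 216 214 213 215]
162 [225 228 207 210 211 211 206 164 161 161 157 161 160 161 162 162 161 158
 201 191 189 193 202  84  87  93 164 160 163 161 161 165 163 161 213 215
 208 213 213 214 213]
168 [225 227 228 211 210 210 205 157 159 160 160 159 157 161 162 162 161 162
 200 192 190 193 198  84  88  90 163 161 161 165 165 165 160 163 217 213
 209 214 212 213 214]
174 [225 226 226 226 212 210 206 153 162 158 158 159 159 157 157 159 160 164
 199 192 191 192 193 161 163 164 164 162 159 162 163 165 164 161 214 211
 211 209 212 213 214]
180 [226 226 225 226 221 212 205 144 160 156 160 159 161 160 162 161 162 163
 200 193 190 193 187 156  85 239 114 122 138 236 161 1
[... 2936 characters left out ...]
25 225
 225 224 224 232  20]
288 [ 92 225 224 224 225 224 225 224 226 224 225 226 202 229 228 234 226 229
 228 224 232 229 230 232 227 231 231 232  80 222 222 225 210 224 224 225
 225 225 224 224 215]
294 [231 224 226 225 224 223 225 222 223 224 225  87 190 229 229 233 226 229
 228 225 231 229 230 231 226 230 230 235  29 226 221 225 205 229 225 225
 224 223 225 222 226]
206 291 332 [array([ 0.585 , -0.0056,  0.2   ]), array([0.5861, 0.0245, 0.2   ])]
212 291 332 [array([ 0.5895, -0.0059,  0.2   ]), array([0.5907, 0.0244, 0.2   ])]
218 291 332 [array([ 0.5941, -0.0062,  0.2   ]), array([0.5953, 0.0243, 0.2   ])]
224 291 332 [array([ 0.5988, -0.0065,  0.2   ]), array([0.5999, 0.0242, 0.2   ])]
```

Call:
drive_tool --targets '[{"dx":-0.008,"dy":-0.006,"dz":0.15,"yaw":0,"fingers":0.3},{"dx":0,"dy":0,"dz":0.2,"yaw":0,"fingers":0.3},{"dx":0,"dy":0,"dz":0.2,"yaw":0,"fingers":0.3},{"dx":0,"dy":0,"dz":0.2,"yaw":0,"fingers":0.3},{"dx":0,"dy":0,"dz":0.14,"yaw":0,"fingers":0.3},{"dx":0,"dy":0,"dz":0,"yaw":0,"fingers":0.4},{"dx":0,"dy":0,"dz":0,"yaw":0,"fingers":0.5},{"dx":0,"dy":0,"dz":0,"yaw":0,"fingers":0.55},{"dx":0,"dy":0,"dz":0,"yaw":0,"fingers":0.55}]' --squeeze 25

```text
clock: 13.65
position: [0.5968, 0.0119, 0.1696]
tool_rot: [3.142, 0.001, 3.105]
force: [-0.2, -1.2, 1.6]
grip_width: 0.0386
finger_force: 0.9
```

Call:
drive_tool --targets '[{"dx":0,"dy":0,"dz":0,"yaw":0,"fingers":0.6},{"dx":0,"dy":0,"dz":0,"yaw":0,"fingers":0.63},{"dx":0,"dy":0,"dz":0,"yaw":0,"fingers":0.66},{"dx":0,"dy":0,"dz":0,"yaw":0,"fingers":0.66}]'

```text
clock: 14.05
position: [0.5966, 0.0119, 0.1688]
tool_rot: [-3.141, 0.0, 3.105]
force: [0.8, -3.3, 2.1]
grip_width: 0.029
finger_force: 1.7
```

Call:
drive_tool --targets '[{"dx":0,"dy":0,"dz":0,"yaw":0,"fingers":0.69},{"dx":0,"dy":0,"dz":0,"yaw":0,"fingers":0.72},{"dx":0,"dy":0,"dz":0,"yaw":0,"fingers":1},{"dx":0,"dy":0,"dz":0,"yaw":0,"fingers":1},{"dx":0,"dy":0,"dz":0,"yaw":0,"fingers":1}]'

```text
clock: 14.55
position: [0.5965, 0.0119, 0.1688]
tool_rot: [-3.141, 0.0, 3.105]
force: [-0.5, -4.7, 5.7]
grip_width: 0.0235
finger_force: 24.5
```

Call:
drive_tool --targets '[{"dx":0.01,"dy":0,"dz":0,"yaw":0,"fingers":1},{"dx":0.02,"dy":0,"dz":0,"yaw":0,"fingers":1},{"dx":0.03,"dy":0,"dz":0,"yaw":0,"fingers":1},{"dx":0.03,"dy":0,"dz":0,"yaw":0,"fingers":1},{"dx":0.03,"dy":0,"dz":0,"yaw":0,"fingers":1},{"dx":0.03,"dy":0,"dz":0,"yaw":0,"fingers":1},{"dx":0.03,"dy":0,"dz":0,"yaw":0,"fingers":1},{"dx":0.02,"dy":0,"dz":0,"yaw":0,"fingers":1},{"dx":0.01,"dy":0,"dz":0,"yaw":0,"fingers":1},{"dx":0,"dy":0,"dz":0,"yaw":0,"fingers":1}]'

```text
clock: 15.55
position: [0.5757, 0.0127, 0.1688]
tool_rot: [-3.141, 0.001, 3.105]
force: [2.6, -5.2, 3.3]
grip_width: 0.0231
finger_force: 24.5
```

```bash
cat > m.py <<'E'
from h import *
st=readout.observe();f=grab_frame("wrist");p=st["position"]
g=cv2.cvtColor(f,cv2.COLOR_BGR2GRAY);print(p,st["tool_rot"],st["force"],st["grip_width"],st["clock"])
b=p+np.array([-.0588,.0028,.029]);u,v=proj("wrist",b,st);print("pred ball (moved with grip)",u,v,b)
u,v=int(u),int(v);v0=max(0,v-36)
print(v0,u-36);print(g[v0:v+37:3,u-36:u+37:3])
E
python3 m.py
```

```text
[0.5757 0.0127 0.1688] [-3.1415  0.0007  3.1048] [ 2.6493 -5.2238  3.3032] 0.02310824697214935 15.55
pred ball (moved with grip) 317.3143289553741 150.35773018597268 [0.5169 0.0155 0.1978]
114 281
[[ 95  90 144 137 206 205 181 153 113  98 113 114 115 117 121 123  94 117
  253 168 244 190 152 187 164]
 [107 105 104  88 123 147 214 130 155 197 198 198 199 202 199 200 195 139
  245 187 150  91 167 166 167]
 [161 164 166 169  98  47 127 187 195 201 201 201 203 201 203 203 203 202
  183 125 116 165 165 169 167]
 [163 162 164 166 136 113 114 197 197 117 114 199 197 199 200 197 201 203
  205 204 178 164 164 166 167]
 [164 166 165 165 183 111 113 198 203 106  98  99 104 107 126 189 199 199
  199 203 203 155 164 169 165]
 [165 163 167  99 109 114 113 108  87  97 114 124 132 140 140 141 132 188
  199 203 210 206 163 168 166]
 [165 167 139 109 114 113 109  92 109 120 132 141 148 154 159 160 157 151
  165 202 206 211 186 168 164]
 [164 167 105 113 114 113  93 107 121 132 146 154 161 166 171 172 171 169
  160 170 207 212 221 154 168]
 [165 145 111 112 115  90 101 119 135 146 157 165 173 180 183 1
[... 1022 characters left out ...]
28 145 156 163 168 176 180 182 181 179
  168 186 199 203 164 167 169]
 [165 164 168 168 139 183 190  92 116 132 144 155 163 167 172 173 170 160
  176 198 202  95 166 164 167]
 [165 165 167 168 169 157 185 195 131 104 124 137 147 155 154 151 147 196
  201 191  87 109 167 166 169]
 [163 164 166 168 166 165 145 188 194 197 171 141 135 140 165 199 201 201
  172  82  92 118 170 168 168]
 [163 164 165 168 166 165 168 165 167 189 189 194 197 196 194 194 157  94
   87  89  91 113 170 169 167]
 [166 163 166 164 165 164 166 167 162 198 199 196 195 197 197 195 149  87
   88  89  92 122 170 167 167]
 [168 164 164 164 165 164 167 166 162 201 196 197 196 197 198 197 142  90
   87  91  88 123 168 169 169]]
```

Call:
drive_tool --targets '[{"dx":0.01,"dy":0,"dz":0,"yaw":0,"fingers":1},{"dx":0.02,"dy":0,"dz":0,"yaw":0,"fingers":1},{"dx":0.03,"dy":0,"dz":0,"yaw":0,"fingers":1},{"dx":0.03,"dy":0,"dz":0,"yaw":0,"fingers":1},{"dx":0.03,"dy":0,"dz":0,"yaw":0,"fingers":1},{"dx":0.03,"dy":0,"dz":0,"yaw":0,"fingers":1},{"dx":0.03,"dy":0,"dz":0,"yaw":0,"fingers":1},{"dx":0.03,"dy":0,"dz":0,"yaw":0,"fingers":1},{"dx":0.03,"dy":0,"dz":0,"yaw":0,"fingers":1},{"dx":0.03,"dy":0,"dz":0,"yaw":0,"fingers":1},{"dx":0.03,"dy":0,"dz":0,"yaw":0,"fingers":1},{"dx":0.03,"dy":0,"dz":0,"yaw":0,"fingers":1},{"dx":0.03,"dy":0,"dz":0,"yaw":0,"fingers":1},{"dx":0.02,"dy":0,"dz":0,"yaw":0,"fingers":1},{"dx":0.01,"dy":0,"dz":0,"yaw":0,"fingers":1},{"dx":0,"dy":0,"dz":0,"yaw":0,"fingers":1},{"dx":0,"dy":0,"dz":0,"yaw":0,"fingers":1}]'

```text
clock: 17.3
position: [0.5368, 0.0144, 0.1688]
tool_rot: [3.142, 0.0, 3.105]
force: [2.2, -3.1, 3.8]
grip_width: 0.0234
finger_force: 24.9
```

```bash
python3 m.py
python3 - <<'E'
from h import *
a=cv2.imread("pics/top0.png");b=grab_frame("top")
print(onz("top",(0,0),0)[:0],np.abs(cv2.absdiff(a,b)[215:235,290:360]).max())
# scale marks: brightness along the bar between grip rear and sleeve mouth
st=readout.observe();f=grab_frame("wrist");g=cv2.cvtColor(f,cv2.COLOR_BGR2GRAY);p=st["position"]
for s in np.arange(.014,.09,.0015):
    P=p+np.array([s*.9993,-s*.038,0]);P[2]=.191;q=proj("wrist",P,st).round().astype(int)
    if 0<=q[1]<400:print(round(s,4),q,[int(g[q[1],q[0]+k]) for k in(-4,0,4)],end=" ")
E
```

```text
[0.5368 0.0144 0.1688] [3.1415 0.0005 3.1051] [ 2.1685 -3.1487  3.7614] 0.023403216629836177 17.3
pred ball (moved with grip) 317.3680223105437 150.333027677438 [0.478  0.0172 0.1978]
114 281
[[ 92  97 146 127 138 178 177 177 178 126 111 113 115 114 121 124 172 177
  177 177 165  92 124  67  74]
 [ 98  99 134 127 178 177 182 164 152 193 199 197 201 198 199 198 195 133
  177 177 181  93  93 125  81]
 [ 99 117 132 137 179 164 110 186 193 202 202 201 199 201 202 201 202 201
  182 141 180 151  93 112  74]
 [101 146 135 142 146 182 190 198 197 193 109 128 198 197 197 195 199 202
  204 203 176 173  94 108  71]
 [101 162 133 181 175 195 197 196 200 188  96  94 103 105 124 192 195 198
  201 204 204 157  94 102  70]
 [100 137 134  95 109 112 110 108  86  96 115 123 134 138 138 139 130 189
  195 200 208 210  92  91  78]
 [101 157 114 109 112 114 108  91 108 123 133 142 147 154 157 159 156 151
  163 200 205 213 185  87  74]
 [ 97 134 106 112 113 112  92 108 122 133 146 153 160 166 167 172 173 169
  160 169 205 213 221 131  73]
 [ 97 102 112 112 114  90 101 117 132 146 157 164 171 178 180 182 18
[... 2288 characters left out ...]
[316 347] [23, 23, 21] 0.0425 [316 349] [22, 24, 20] 0.044 [316 352] [28, 26, 27] 0.0455 [316 354] [25, 28, 27] 0.047 [316 356] [26, 21, 24] 0.0485 [316 359] [27, 28, 21] 0.05 [316 361] [28, 24, 21] 0.0515 [316 363] [24, 24, 23] 0.053 [316 366] [24, 29, 25] 0.0545 [316 368] [20, 27, 24] 0.056 [316 370] [26, 22, 23] 0.0575 [316 373] [26, 26, 26] 0.059 [316 375] [26, 23, 25] 0.0605 [316 377] [25, 26, 19] 0.062 [316 379] [22, 24, 24] 0.0635 [316 381] [25, 22, 26] 0.065 [316 384] [25, 28, 25] 0.0665 [316 386] [29, 27, 27] 0.068 [316 388] [18, 22, 24] 0.0695 [316 390] [27, 24, 20] 0.071 [316 392] [28, 24, 25] 0.0725 [316 394] [22, 22, 22] 0.074 [316 396] [24, 22, 22] 0.0755 [316 399] [23, 24, 28]
```

```bash
python3 -c "
from workcell import workorder
print(workorder.job_done())"
```

```text
the job is handed in; nothing more can be done
None
```

I set the large ball in the cup, drew the arm out about 60 mm (59.8 mm measured) and handed the job in at about 17 s, still holding the grip squeezed. The last wrist picture showed the ball in the cup, within about 2 mm of the tube's axis. The hand-in returned no verdict.

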